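# Hold a paddle-handle blank in the corner of the gluing jig

### The job

Lift the lid of the small wooden case until it falls back open and rests on its stop, take out the wooden handle blank and lay it, bevels up, on the bed of the gluing jig. Slide it against the middle of the fence, lengthwise along it, then press it tight against the fence and down on the bed together with one firm diagonal push, as one holds a part while glue grabs. Finish while still holding that push, with the lid left open and the sanding block, glue bottle and bare paddle not disturbed.

Things in the scene. Friction and masses are not known exactly. Their poses are not given: they have to be found in the camera images.
- lid (a joint): hinge angle of the case lid: 0 shut, 1.9 rad open on its stop (leaning 18 degrees back past upright). Shut at the start. The hinge is free: below about 1.5 rad the lid falls shut again, past about 1.65 rad it falls open by itself and stays. Lid 0.25 kg, 170 x 200 x 8 mm; about 1.5 N at the tab lifts it
- lid_tab (a point): grip point on the lid's flat steel pull tab, which sticks out 42 mm from the lid's front edge (nearest the robot); tab 22 mm wide (y), 7 mm thick; the point is at mid width and thickness, 28 mm out from the edge, 51 mm above the table when shut. Axes turn with the lid: shut, x points from tab to hinge, y along the hinge, z up. Below the tab it is free down to the table
- lid_hinge (a point): middle of the lid's hinge axis at the far top edge of the case, 198 mm behind lid_tab and 46.5 mm above the table; the axis runs along y; axes turn with the lid as for lid_tab
- case: fixed dark wooden case, outside 170 (x) x 200 (y) x 46 mm high, walls and floor 6 mm thick, open on top under the lid; origin at the centre of its underside, x towards the hinge side (away from the robot), y along the hinge, z up. It stands left or right of the middle of the table, the jig on the other side
- blank_center (a point): centre (13 mm above its sole) of the loose light-wood handle blank, 34 (x) x 100 (y) x 26 mm high (z), about 0.07 kg; sides upright for 18 mm, then both long upper edges have 45-degree bevels 8 mm wide and high; flat top 18 mm wide. It lies sole down, alone, on the floor of the shut case (centre 19 mm above the table), roughly along the case's y
- blank: the same blank; origin at the centre of its sole, axes as for blank_center
- fence_foot (a point): point on the fixed gluing jig at the middle of the fence's near face, where it meets the top of the bed, 18 mm above the table; x points into the fence (away from the robot), y along it, z up. Fence 210 mm long (y), 28 mm thick, 34 mm higher than the bed. Rigid. Seated, blank_center is 17 mm before the face, 13 mm above the bed. A firm push is about 10 N into the fence and 10 N down
- bed: flat rigid wooden bed of the jig (6 mm plate), reaching 190 mm from the fence towards the robot and 105 mm to either side of its middle; origin 6 mm below its top and 80 mm before the fence face, at mid length; axes as for fence_foot
- fence: aluminium bar fence of the jig, along the far edge of its square wooden board; origin 6 mm below fence_foot; axes as for fence_foot
- sander: bystander: loose cork sanding block 75 x 34 x 28 mm, near the middle of the table, origin at the centre of its underside
- glue: bystander: standing white glue bottle, 44 mm across, 100 mm high, beyond the work near the middle, origin at the centre of its underside
- paddle: bystander: bare table-tennis paddle lying at the far right, disc 152 mm across and 6 mm thick with a 100 mm dark handle 22 mm thick, origin under the disc's centre

How it is judged:
On the way, in this order (a step that is already met when the one before it is completed fails the run):
1. the lid is open and rests on its stop (value of joint lid above 1.83 rad and velocity of joint lid below 0.1 rad/s), for 0.2 s.
2. the blank lies on the jig's bed, sole down (x of blank_center in the frame of fence_foot between -0.17 and -0.012 m and y of blank_center in the frame of fence_foot between -0.1 and 0.1 m and z of blank_center in the frame of fence_foot between 0.009 and 0.016 m and angle between blank_center's own z axis and vertical below 0.1 rad and contact force between blank and bed above 0.2 N and linear speed of blank below 0.05 m/s), for 0.2 s.
At the end, for the whole second after the job is handed in: Through the last second: lid still open (over 1.8 rad); blank still, sole down on the bed, flush with the fence (2.5 mm, 0.05 rad; tilt under 0.06 rad), centre within 45 mm of the fence's middle; the robot pushes it with over 3 N, and it presses fence and bed with over 3 N each (value of joint lid above 1.8 rad and contact force between blank and fence above 3 N and contact force between blank and bed above 3 N and contact force between any of the fingers, the arm and blank above 3 N and x of blank_center in the frame of fence_foot between -0.0195 and -0.0145 m and y of blank_center in the frame of fence_foot between -0.045 and 0.045 m and z of blank_center in the frame of fence_foot between 0.0105 and 0.0155 m and angle between the y axis of blank_center and the y axis of fence_foot, either way round below 0.05 rad and angle between blank_center's own z axis and vertical below 0.06 rad and linear speed of blank below 0.01 m/s); the arm keeps its last pose, push and grip.
It fails at once if the sanding block is disturbed (moved over 25 mm) (distance of sander from where it was at the start of the episode above 0.025 m).
It fails at once if the glue bottle is disturbed (moved over 25 mm) (distance of glue from where it was at the start of the episode above 0.025 m).
It fails at once if the bare paddle is disturbed (moved over 25 mm) (distance of paddle from where it was at the start of the episode above 0.025 m).
It also fails if it takes over 72 s, if anything falls off the work surface, if the arm or the gripper's body presses on something with over 40 N, if the wrist force passes 120 N, or if a joint passes its speed limit or range.

### The arm

A 6-joint arm with a two-finger parallel gripper is mounted at the origin on the work surface. World frame = base frame: x ahead of the robot, y to its left, z up, the work surface at z = 0. Lengths are in m, angles in rad, forces in N, time in s.
With the tool pointing down it reaches from about 0.35 to 0.875 m from the base axis. Payload 15.5 kg.
Tool frame: the origin (TCP) lies midway between the tips of the shut fingers; the grasp point (between the pads) lies 19 mm behind it; z points along the fingers, y is the line along which they close (so a half turn about z gives the same grasp; the last joint's range is limited). The gripper opens to 85 mm and grips with 20 to 120 N. Pads are 22 mm wide; open, the fingers measure 114 mm over their backs; the gripper's body (76 mm by 85 mm) begins 54 mm behind the grasp point. The pads swing forward as they close: fully open they stand 13 mm farther back than shut.
Start: joints at [-1.333, 0.494, 1.345, -0, 1.302, -0.096], TCP at [0.205, -0.591, 0.231] pointing down, gripper open.
Joint ranges: [-2.91, 2.91], [-0.82, 2.16], [0.22, 2.67], [-1.22, 4.37], [0.12, 2.79], [-3.08, 3.08]. Speed limits (rad/s): [1.89, 1.89, 2.57, 3.01, 3.01, 3.01].

### API

Orientations are given as a 3x3 rotation matrix whose columns are the frame's x, y, z axes.
In Python, from plant import ctrl gives the robot as it stands.
- The arm moves only by the tool jog_arm, never from a script. Its argument "moves" is a list of rows, each a list of 3 entries, a list of its own where there are three numbers: the turn, a rotation vector about the tool's x, y, z in degrees, then the shift along the tool's x, y, z in cm, then the closure, from 0 (fully open) to 1 (shut). In form: [[[ax, ay, az], [x, y, z], grip], ...]. A call has 1 to 20 rows; each row shifts and turns the commanded pose from where the row before left it, along the tool's axes as they then stand; what a row does not reach is not made up. A row lasts 1/12 s, in which the tool goes at most 41.7 mm and 7.16 degrees, less where a joint would pass 70% of its speed; a pose out of reach is approached as far as the arm can. A call with a gripper value outside its range is refused whole. The fingers move at their own pace and stop on an object; the grip force is fixed at half the most. Time passes only in rows, so rows that do not move let the fingers close. It gives the time, the measured TCP pose, the force, the opening and the grip force at its end, in the units of the state.
- ctrl.get_state(): the state, without advancing time (a new reading comes with each control period).
- ctrl.capture(name): name is "side" or "top"; returns a dict with "img" (420x560x3 uint8, red, green, blue), "z_map" (420x560 float32, m along the optical axis (not along the pixel's ray), 0 where there is no reading), "fx", "fy", "cx", "cy" (pixels), "dist" ([k1, k2, p1, p2, k3] as OpenCV has them; the pictures are not rectified), "eye" and "rotation" of the camera in the world. Camera axes: x right, y down, z forward; pixel columns grow to the right and rows downward; lengths in m; the calibration is good to about 2 mm. A picture is of the moment at which its call begins.
- ctrl.finish_job(): hands the job in; it is judged then, once.
Trained networks look in a picture, given as the dict that the camera call returned (one of the last four; its "shot" number tells which), for a name from the list of things; names that differ only in an ending like _2 or _b are one class to them, and where a whole thing is asked for, a point or a joint stands for the part that bears it (a point fixed in the world has none). Each returns a list of dicts, best first, with "confidence" (0 to 1); they miss things now and then, are a little off and sometimes report something else, mostly with a low value. They report only what shows in the picture. A call takes as long as a camera call.
- ctrl.outline_of(picture, name): "region" (420x560 bool, what is visible of it) and "position" ([column, row] in pixels, amid what is visible of it).
The state is a dict: "time": time; "joint_pos": joint angles; "qvel": joint speeds; "joint_efforts": joint torques, N m; "ee_pos": TCP position; "tool_rot": TCP orientation; "force": force on the tool from outside, world axes, zero at the start; "wrist_torque": the same for the moment, N m; "grip_width": finger opening in m; "grasp_force": force on a finger pad.
Only numpy, scipy, OpenCV 4.12 (cv2) and the standard library are available. Lean on these libraries where they do the work, as an engineer would, in place of code of your own. Each camera call takes 0.05 s, during which the arm holds its last target. There are 200 camera calls.

## Working session

There is one attempt and no reset: what is moved stays moved. The work goes in short steps, Python scripts to look and compute and a tool call to move; the robot and the scene stay as the last step left them, time stands still between calls to the robot, and variables do not carry over. Pictures are saved under pics/ and viewed, at most 10 in all, crops included, and the job is handed in when it is done.

Besides the shell and the picture viewer there is one more tool, called after "Call:" as a command line: name --argument value ..., lists and objects as JSON in quotes. jog_arm: Moves the arm, as the interface text tells. Its arguments: {"type":"object","properties":{"moves":{"type":"array","items":{"type":"array"}}},"required":["moves"]}

```bash
mkdir -p pics; cat > h.py <<'E'
import numpy as np, cv2
from plant import ctrl
def pts(c, mask):
    v,u=np.nonzero(mask & (c["z_map"]>0))
    z=c["z_map"][v,u].astype(float)
    K=np.array([[c["fx"],0,c["cx"]],[0,c["fy"],c["cy"]],[0,0,1.]])
    n=cv2.undistortPoints(np.stack([u,v],1).astype(float)[:,None],K,np.array(c["dist"],float))[:,0]
    P=np.c_[n*z[:,None],z]
    return P@np.array(c["rotation"]).T+np.array(c["eye"])
def save(c,name): cv2.imwrite("pics/"+name,c["img"][:,:,::-1])
def rect(P):
    (x,y),(w,h),a=cv2.minAreaRect((P[:,:2]*1000).astype(np.float32)); return [round(t,1) for t in (x,y,w,h,a)]
E
python3 - <<'E'
from h import *
s=ctrl.get_state(); print({k:np.round(v,3).tolist() for k,v in s.items()})
for n in ["top","side"]:
    c=ctrl.capture(n); save(c,n+"0.png"); print(n,np.round(c["eye"],3),np.round(c["rotation"],2).tolist())
    for o in ["lid","lid_tab","case","bed","fence","sander","glue","paddle"]:
        for r in ctrl.outline_of(c,o)[:1]:
            P=pts(c,r["region"])
            if len(P)<5: continue
            print(o,round(r["confidence"],2),np.round(r["position"]),len(P),"med",np.round(np.median(P,0),3),"5%",np.round(np.percentile(P,3,axis=0),3),"95%",np.round(np.percentile(P,97,axis=0),3),rect(P))
E
```

```text
{'time': 0.0, 'joint_pos': [-1.333, 0.494, 1.346, -0.0, 1.302, -0.095], 'qvel': [-0.001, -0.001, 0.0, 0.002, 0.001, 0.001], 'joint_efforts': [-0.004, -88.217, -38.388, -0.0, 0.01, -0.0], 'ee_pos': [0.205, -0.59, 0.231], 'tool_rot': [[0.945, 0.328, -0.0], [0.328, -0.945, 0.001], [0.0, -0.001, -1.0]], 'force': [0.042, 0.721, 0.999], 'wrist_torque': [-0.006, 0.027, -0.059], 'grasp_force': 0.0, 'grip_width': 0.085}
top [ 0.406 -0.138  1.049] [[-0.01, -0.99, 0.16], [-1.0, 0.01, -0.0], [-0.0, -0.16, -0.99]]
lid 0.88 [317. 230.] 6235 med [ 0.508 -0.22   0.054] 5% [ 0.425 -0.314  0.05 ] 95% [ 0.592 -0.127  0.057] [496.3, -225.1, 210.2, 221.2, 88.1]
lid_tab 0.7 [314. 232.] 6287 med [ 0.508 -0.219  0.054] 5% [ 0.425 -0.314  0.05 ] 95% [ 0.592 -0.127  0.057] [496.8, -224.1, 210.7, 221.9, 88.3]
case 0.94 [313. 233.] 6389 med [ 0.508 -0.22   0.054] 5% [ 0.425 -0.314  0.049] 95% [ 0.594 -0.126  0.057] [500.0, -221.6, 228.3, 213.6, 1.7]
bed 0.59 [125. 224.] 6192 med [0.539 0.245 0.017] 5% [0.45  0.145 0.013] 95% [0.631 0.346 0.021] [541.1, 248.9, 217.4, 191.8, 80.9]
fence 0.68 [129. 173.] 1157 med 
[... 1021 characters left out ...]
83.6, 229.8, 87.6]
bed 0.72 [248. 155.] 2179 med [0.536 0.229 0.02 ] 5% [0.447 0.141 0.015] 95% [0.627 0.341 0.023] [538.0, 243.5, 218.0, 189.3, 81.7]
fence 0.62 [282. 152.] 427 med [0.642 0.179 0.052] 5% [0.622 0.124 0.02 ] 95% [0.668 0.318 0.057] [646.3, 228.3, 217.3, 30.4, 80.9]
sander 0.66 [191. 206.] 469 med [ 0.373 -0.018  0.026] 5% [ 0.337 -0.028  0.004] 95% [0.41  0.01  0.032] [373.1, -7.4, 41.7, 76.4, 82.8]
glue 0.92 [341. 186.] 512 med [ 0.763 -0.006  0.048] 5% [ 0.747 -0.016  0.001] 95% [0.785 0.12  0.101] [781.3, 73.5, 187.7, 44.5, 76.8]
paddle 0.59 [299. 364.] 4946 med [ 0.581 -0.531  0.007] 5% [ 0.5   -0.639  0.003] 95% [ 0.657 -0.451  0.023] [581.5, -554.6, 236.5, 149.7, 73.6]
```

View pics/top0.png

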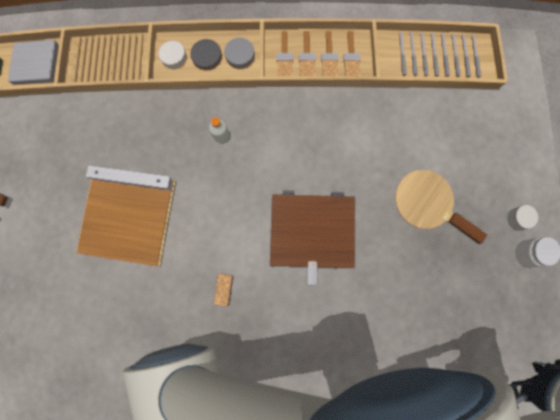

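```bash
python3 - <<'E'
from h import *
c=ctrl.capture("top")
m=np.zeros((420,560),bool); m[100:350]=1
A=pts(c,m)
# lid top (z 0.05-0.06), in x,y window
P=A[(abs(A[:,2]-0.054)<.008)&(A[:,0]>.33)&(A[:,0]<.62)&(A[:,1]>-.34)&(A[:,1]<-.10)]
L=P[P[:,0]>.425]; print("lid",rect(L),np.median(L[:,2]))
T=P[P[:,0]<.412]; print("tab",len(T),rect(T),np.median(T,0),T.min(0),T.max(0))
F=A[(abs(A[:,2]-0.052)<.006)&(A[:,0]>.6)&(A[:,0]<.72)&(A[:,1]>.1)&(A[:,1]<.38)]; print("fence",rect(F),np.median(F[:,2]))
B=A[(abs(A[:,2]-0.018)<.005)&(A[:,0]>.42)&(A[:,0]<.66)&(A[:,1]>.1)&(A[:,1]<.38)]; print("bed",rect(B),np.median(B[:,2]))
E
```

```text
lid [515.8, -220.9, 200.9, 181.9, 87.2] 0.05381906046492735
tab 107 [398.7, -216.5, 19.1, 25.4, 89.1] [ 0.39767486 -0.21634618  0.05404681] [ 0.38593062 -0.22619526  0.04974456] [ 0.41151338 -0.20692429  0.06009011]
fence [648.9, 231.9, 213.1, 30.2, 81.6] 0.051065166458389155
bed [554.1, 244.3, 219.7, 219.2, 81.1] 0.017209225398136407
```

The view shows the closed case at right of centre with its tab at pixel (312,273) and hinge knuckles at row 194. The jig is at left with the fence at row 177, and the sander (223,290), glue (218,128) and paddle are clear of the work. The tab point is about (0.398,-0.2165), case yaw is -2.8° and fence yaw is about -8.4°. I'll approach the tab now.

Call:
jog_arm --moves '[[[0,0,0],[1.52,-1.45,0],0],[[0,0,0],[1.52,-1.45,0],0],[[0,0,0],[1.52,-1.45,0],0],[[0,0,0],[1.52,-1.45,0],0],[[0,0,0],[1.52,-1.45,0],0],[[0,0,0],[1.52,-1.45,0],0],[[0,0,0],[1.52,-1.45,0],0],[[0,0,0],[1.52,-1.45,0],0],[[0,0,0],[1.52,-1.45,0],0],[[0,0,0],[1.52,-1.45,0],0],[[0,0,0],[1.52,-1.45,0],0],[[0,0,0],[1.52,-1.45,0],0],[[0,0,0],[1.52,-1.45,0],0],[[0,0,0],[1.52,-1.45,0],0],[[0,0,0],[1.52,-1.45,0],0],[[0,0,0],[1.52,-1.45,0],0],[[0,0,0],[1.52,-1.45,0],0],[[0,0,0],[1.52,-1.45,0],0],[[0,0,0],[1.52,-1.45,0],0],[[0,0,0],[1.52,-1.45,0],0]]'

```text
time: 2.62
ee_pos: [0.3974, -0.216, 0.2314]
tool_rot: [[0.945, 0.328, 0.0], [0.328, -0.945, -0.0], [0.0, 0.0, -1.0]]
force: [0.7, -0.4, 1.1]
grip_width: 0.0855
grasp_force: 0.0
```

Call:
jog_arm --moves '[[[0,0,5.5],[0,0,2],0.3],[[0,0,5.5],[0,0,2],0.3],[[0,0,5.5],[0,0,2],0.3],[[0,0,5.5],[0,0,2],0.3],[[0,0,0],[0,0,2],0.3],[[0,0,0],[0,0,0],0.3]]'

```text
time: 3.12
ee_pos: [0.3957, -0.216, 0.1288]
tool_rot: [[0.999, -0.05, -0.003], [-0.05, -0.999, 0.003], [-0.004, -0.002, -1.0]]
force: [-1.5, 0.4, 0.6]
grip_width: 0.0601
grasp_force: 0.0
```

```bash
cat >> h.py <<'E'
def to(target, yaw=None):
    s=ctrl.get_state(); R=np.array(s["tool_rot"]); p=np.array(s["ee_pos"])
    print("t",round(s["time"],2),"p",np.round(p,4),"yaw",round(np.degrees(np.arctan2(R[1,0],R[0,0])),2),"w",round(s["grip_width"],4),"F",np.round(s["force"],1),"gf",round(s["grasp_force"],1),"q",np.round(s["joint_pos"],2))
    print("R",np.round(R,3).tolist())
    if target is not None: print("tool shift cm",np.round(R.T@(np.array(target)-p)*100,2))
E
python3 -c "
from h import *
to([.398,-.2165,.035])"
```

```text
t 3.12 p [ 0.3957 -0.216   0.1288] yaw -2.89 w 0.0601 F [-1.5  0.4  0.6] gf 0.0 q [-0.63  0.41  1.88  0.    0.86  0.99]
R [[0.999, -0.05, -0.003], [-0.05, -0.999, 0.003], [-0.004, -0.002, -1.0]]
tool shift cm [0.26 0.06 9.38]
```

Call:
jog_arm --moves '[[[0,0,0],[0,0,1.9],0.3],[[0,0,0],[0,0,1.9],0.3],[[0,0,0],[0,0,1.9],0.3],[[0,0,0],[0,0,1.9],0.3],[[0,0,0],[0,0,1.9],0.3],[[0,0,0],[0,0,0],0.3],[[0,0,0],[0,0,0],1],[[0,0,0],[0,0,0],1],[[0,0,0],[0,0,0],1],[[0,0,0],[0,0,0],1],[[0,0,0],[0,0,0],1],[[0,0,0],[0,0,0],1]]'

```text
time: 4.12
ee_pos: [0.3976, -0.2164, 0.0377]
tool_rot: [[0.999, -0.05, 0.002], [-0.05, -0.999, -0.0], [0.002, -0.0, -1.0]]
force: [5.2, 13.1, 14.7]
grip_width: 0.0205
grasp_force: 58.0
```

```bash
python3 - <<'E'
from h import *
to(None)
# arc increments about hinge, tool stays down: tool x = fwd, z = down
h0=(0.198,0.0045); r=np.hypot(*h0); a0=np.arctan2(0.0045,.198)
th=np.linspace(0,1.75,26); x=.198-r*np.cos(th+a0); z=r*np.sin(th+a0)
print([[round(a*100,2),round(-b*100,2)] for a,b in zip(np.diff(x),np.diff(z))])
E
```

```text
t 4.12 p [ 0.3976 -0.2164  0.0377] yaw -2.88 w 0.0205 F [ 5.2 13.1 14.7] gf 58.0 q [-0.63  0.58  1.96  0.    0.6   0.99]
R [[0.999, -0.05, 0.002], [-0.05, -0.999, -0.0], [0.002, -0.0, -1.0]]
[[np.float64(0.08), np.float64(-1.38)], [np.float64(0.18), np.float64(-1.37)], [np.float64(0.27), np.float64(-1.36)], [np.float64(0.37), np.float64(-1.34)], [np.float64(0.46), np.float64(-1.31)], [np.float64(0.55), np.float64(-1.27)], [np.float64(0.64), np.float64(-1.23)], [np.float64(0.72), np.float64(-1.18)], [np.float64(0.8), np.float64(-1.13)], [np.float64(0.88), np.float64(-1.07)], [np.float64(0.95), np.float64(-1.01)], [np.float64(1.02), np.float64(-0.94)], [np.float64(1.08), np.float64(-0.86)], [np.float64(1.14), np.float64(-0.79)], [np.float64(1.19), np.float64(-0.7)], [np.float64(1.24), np.float64(-0.62)], [np.float64(1.28), np.float64(-0.53)], [np.float64(1.31), np.float64(-0.44)], [np.float64(1.34), np.float64(-0.35)], [np.float64(1.36), np.float64(-0.25)], [np.float64(1.38), np.float64(-0.16)], [np.float64(1.38), np.float64(-0.06)], [np.float64(1.39), np.float64(0.04)], [np.float64(1.38), np.float64(0.13)], [np.float64(1.37), np.float64(0.23)]]
```

Call:
jog_arm --moves '[[[0,0,0],[0.08,0,-1.38],1],[[0,0,0],[0.18,0,-1.37],1],[[0,0,0],[0.27,0,-1.36],1],[[0,0,0],[0.37,0,-1.34],1],[[0,0,0],[0.46,0,-1.31],1],[[0,0,0],[0.55,0,-1.27],1],[[0,0,0],[0.64,0,-1.23],1],[[0,0,0],[0.72,0,-1.18],1],[[0,0,0],[0.8,0,-1.13],1],[[0,0,0],[0.88,0,-1.07],1],[[0,0,0],[0,0,0],1]]'

```text
time: 5.03
ee_pos: [0.4475, -0.2182, 0.165]
tool_rot: [[0.999, -0.05, 0.002], [-0.05, -0.999, 0.001], [0.002, -0.001, -1.0]]
force: [3.2, 8.3, -5.9]
grip_width: 0.0201
grasp_force: 59.6
```

```bash
python3 - <<'E'
from h import *
to(None)
c=ctrl.capture("side"); save(c,"side1.png")
E
```

```text
t 5.03 p [ 0.4475 -0.2182  0.165 ] yaw -2.84 w 0.0201 F [ 3.2  8.3 -5.9] gf 59.6 q [-0.57  0.4   1.74  0.    1.    1.04]
R [[0.999, -0.05, 0.002], [-0.05, -0.999, 0.001], [0.002, -0.001, -1.0]]
```

View pics/side1.png

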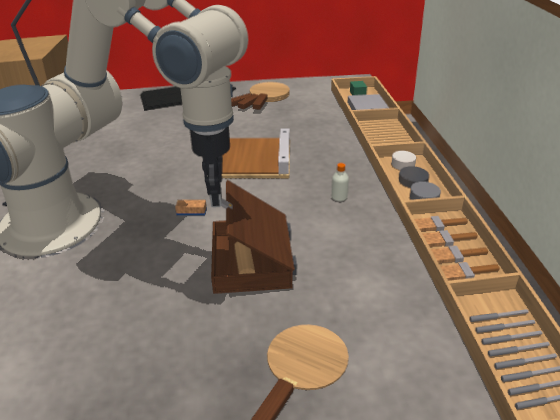

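The lid is up about 40° in the fingers, corner at (228,183), and the blank shows inside the case at (243,258). I'll continue the arc.

Call:
jog_arm --moves '[[[0,0,0],[0.95,0,-1.01],1],[[0,0,0],[1.02,0,-0.94],1],[[0,0,0],[1.08,0,-0.86],1],[[0,0,0],[1.14,0,-0.79],1],[[0,0,0],[1.19,0,-0.7],1],[[0,0,0],[1.24,0,-0.62],1],[[0,0,0],[1.28,0,-0.53],1],[[0,0,0],[1.31,0,-0.44],1],[[0,0,0],[1.34,0,-0.35],1],[[0,0,0],[1.36,0,-0.25],1],[[0,0,0],[1.38,0,-0.16],1],[[0,0,0],[1.38,0,-0.06],1],[[0,0,0],[1.39,0,0.04],1],[[0,0,0],[1.38,0,0.13],1],[[0,0,0],[1.37,0,0.23],1],[[0,0,0],[0,0,0],1]]'

```text
time: 6.42
ee_pos: [0.6366, -0.2279, 0.2275]
tool_rot: [[0.999, -0.049, 0.003], [-0.049, -0.999, -0.0], [0.003, 0.0, -1.0]]
force: [0.6, 1.5, -0.5]
grip_width: 0.0098
grasp_force: 0.0
```

```bash
python3 - <<'E'
from h import *
to(None)
c=ctrl.capture("side"); save(c,"side2.png")
E
```

```text
t 6.42 p [ 0.6366 -0.2279  0.2275] yaw -2.79 w 0.0098 F [ 0.6  1.5 -0.5] gf 0.0 q [-0.43  0.57  1.21  0.    1.35  1.19]
R [[0.999, -0.049, 0.003], [-0.049, -0.999, -0.0], [0.003, 0.0, -1.0]]
```

View pics/side2.png

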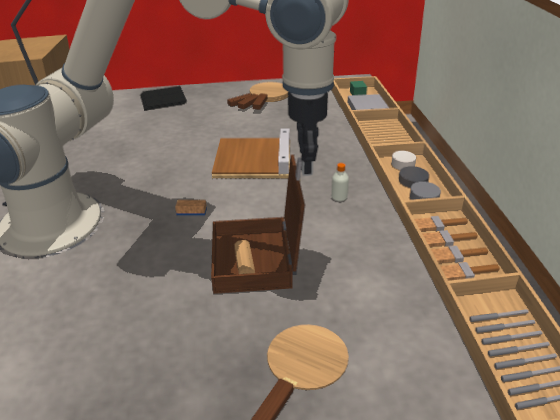

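The tab slipped out near the end, and the lid at (295,215) looks about upright or still falling. I'll wait a moment while raising, then measure.

Call:
jog_arm --moves '[[[0,0,0],[0,0,-1],1],[[0,0,0],[0,0,-2],1],[[0,0,0],[0,0,-2],1],[[0,0,0],[0,0,-2],1],[[0,0,0],[0,0,-1],1],[[0,0,0],[0,0,0],1]]'

```text
time: 6.97
ee_pos: [0.6347, -0.2293, 0.3093]
tool_rot: [[0.999, -0.05, 0.004], [-0.05, -0.999, -0.002], [0.004, 0.002, -1.0]]
force: [0.7, -0.9, 0.1]
grip_width: -0.0001
grasp_force: 0.0
```

```bash
python3 - <<'E'
from h import *
to(None)
c=ctrl.capture("side"); save(c,"side3.png")
for n in ["lid","blank"]:
    for r in ctrl.outline_of(c,n)[:2]:
        P=pts(c,r["region"]); print(n,r["confidence"],np.round(r["position"]),len(P),np.round(np.median(P,0),3))
        if n=="lid":
            Q=P[(P[:,2]>.06)]; Q=Q[abs(Q[:,0]-np.median(Q[:,0]))<.08]
            m=Q.mean(0); n_=np.linalg.svd(Q-m,full_matrices=False)[2][2]; print("normal",n_, "lean deg past vertical",np.degrees(np.arcsin(n_[2]*np.sign(n_[0]))))
        else:
            T=P[P[:,2]>.026]; print("top",len(T),rect(T),rect(P),np.percentile(P[:,2],[5,50,95]))
E
```

```text
t 6.97 p [ 0.6347 -0.2293  0.3093] yaw -2.89 w -0.0001 F [ 0.7 -0.9  0.1] gf 0.0 q [-0.44  0.51  1.1  -0.    1.53  1.19]
R [[0.999, -0.05, 0.004], [-0.05, -0.999, -0.002], [0.004, 0.002, -1.0]]
lid 0.61 [300. 212.] 2361 [ 0.622 -0.24   0.14 ]
normal [-0.96292921  0.02884136  0.26820798] lean deg past vertical -15.557659008519568
lid 0.21 [248. 157.] 2206 [0.537 0.229 0.02 ]
  return _methods._mean(a, axis=axis, dtype=dtype,
  ret = ret.dtype.type(ret / rcount)
<stdin>:9: RuntimeWarning: Mean of empty slice.
  ret = um.true_divide(
Traceback (most recent call last):
IndexError: index 2 is out of bounds for axis 0 with size 0
```

```bash
python3 - <<'E'
from h import *
c=ctrl.capture("side")
r=ctrl.outline_of(c,"lid")[0]; P=pts(c,r["region"]); Q=P[(P[:,2]>.06)&(P[:,2]<.21)&(P[:,0]>.57)&(P[:,0]<.7)]
A=np.c_[Q[:,2],Q[:,1],np.ones(len(Q))]; k=np.linalg.lstsq(A,Q[:,0],rcond=None)[0]; res=Q[:,0]-A@k
i=abs(res)<.006; k=np.linalg.lstsq(A[i],Q[i,0],rcond=None)[0]; print("lid lean",np.degrees(np.arctan(k[0])),i.mean())
m=np.zeros((420,560),bool); m[225:285,215:285]=1
rs=ctrl.outline_of(c,"blank"); 
for r in rs[:2]: print(r["confidence"],np.round(r["position"]))
r=rs[0] if rs else dict(region=m); P=pts(c,r["region"]&m)
P=P[(P[:,2]>.012)&(P[:,2]<.045)]
T=P[P[:,2]>.028]; print(len(P),len(T),"top",rect(T),"all",rect(P),np.round(np.percentile(P[:,2],[2,50,98]),3))
big=cv2.resize(c["img"][190:320,190:330],None,fx=5,fy=4.5); cv2.imwrite("pics/crop1.png",big[:,:,::-1])
E
```

```text
lid lean 19.161501692954023 0.995058400718778
0.74 [244. 258.]
483 367 top [496.3, -249.5, 30.0, 127.1, 1.7] all [496.8, -249.5, 34.1, 127.2, 2.3] [0.021 0.032 0.035]
```

View pics/crop1.png

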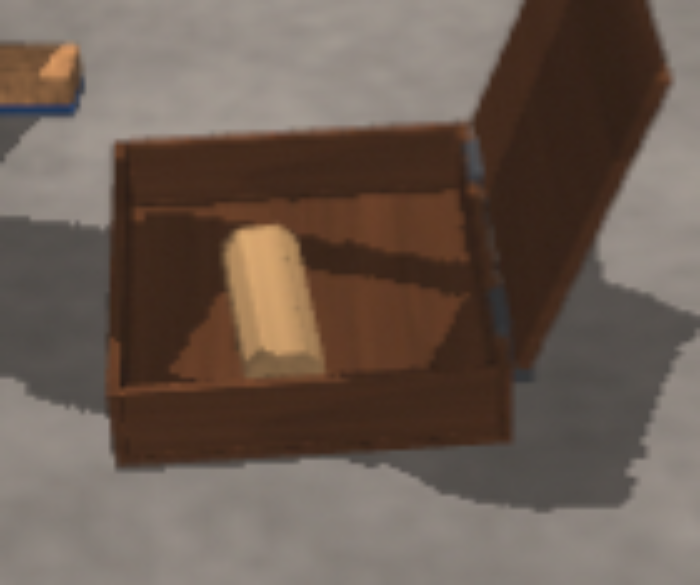

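The crop shows the lid leaning back on its stop and the blank bevels up at crop (270,300), nearly along case y. Its rear end lies about 15 mm inside the right wall. I'll refine its centre without the wall rim.

```bash
python3 - <<'E'
from h import *
c=ctrl.capture("side")
r=ctrl.outline_of(c,"blank")[0]; P=pts(c,r["region"]); P=P[(P[:,2]>.02)&(P[:,2]<.038)]
print(np.histogram(P[:,1],bins=np.arange(-.34,-.16,.01)))
T=P[(P[:,2]>.031)&(P[:,1]>-.30)]; print(len(T),np.round(T.min(0),3),np.round(T.max(0),3),rect(T))
for y in np.arange(-.31,-.19,.01):
    S=P[abs(P[:,1]-y)<.005]; 
    if len(S)>3: print(round(y,3),np.round([S[:,0].min(),S[:,0].max(),S[:,0].mean()],4),np.round(S[:,2].max(),3))
to([.5,-.25,.15])
E
```

```text
(array([ 0,  0,  0,  0,  0, 76, 44, 46, 45, 45, 45, 41, 42, 40, 40, 13,  0]), array([-0.34, -0.33, -0.32, -0.31, -0.3 , -0.29, -0.28, -0.27, -0.26,
       -0.25, -0.24, -0.23, -0.22, -0.21, -0.2 , -0.19, -0.18, -0.17]))
266 [ 0.483 -0.288  0.031] [ 0.509 -0.187  0.037] [496.1, -237.2, 25.1, 101.7, 1.5]
-0.29 [0.486  0.5097 0.4971] 0.034
-0.28 [0.4816 0.5145 0.4976] 0.035
-0.27 [0.4807 0.5134 0.4975] 0.037
-0.26 [0.4805 0.5138 0.4953] 0.034
-0.25 [0.4796 0.513  0.4971] 0.035
-0.24 [0.4798 0.5117 0.4952] 0.037
-0.23 [0.4805 0.5123 0.4954] 0.035
-0.22 [0.4786 0.5107 0.493 ] 0.036
-0.21 [0.4796 0.5111 0.4952] 0.034
-0.2 [0.4776 0.5101 0.4932] 0.036
t 7.32 p [ 0.6339 -0.2287  0.3047] yaw -2.88 w 0.0001 F [ 0.3 -0.4 -0.3] gf 0.0 q [-0.43  0.51  1.1  -0.    1.52  1.19]
R [[0.999, -0.05, -0.002], [-0.05, -0.999, 0.001], [-0.002, -0.001, -1.0]]
tool shift cm [-13.24   2.81  15.49]
```

Call:
jog_arm --moves '[[[0,0,0],[-1.37,0.16,0],0.3],[[0,0,0],[-1.37,0.16,0],0.3],[[0,0,0],[-1.37,0.16,0],0.3],[[0,0,0],[-1.37,0.16,0],0.3],[[0,0,0],[-1.37,0.16,0],0.3],[[0,0,0],[-1.37,0.16,0],0.3],[[0,0,0],[-1.37,0.16,0],0.3],[[0,0,0],[-1.37,0.16,0],0.3],[[0,0,0],[-1.37,0.16,0],0.3],[[0,0,0],[-1.37,0.16,0],0.3]]'

```text
time: 8.15
ee_pos: [0.4958, -0.2378, 0.3053]
tool_rot: [[0.999, -0.05, -0.001], [-0.05, -0.999, 0.0], [-0.001, -0.0, -1.0]]
force: [1.2, -0.4, 0.5]
grip_width: 0.06
grasp_force: 0.0
```

Call:
jog_arm --moves '[[[0,0,-6.3],[0,0,0.9],0.3],[[0,0,-6.3],[0,0,0.9],0.3],[[0,0,-6.3],[0,0,0.9],0.3],[[0,0,-6.3],[0,0,0.9],0.3],[[0,0,-6.3],[0,0,0.9],0.3],[[0,0,-6.3],[0,0,0.9],0.3],[[0,0,-6.3],[0,0,0.9],0.3],[[0,0,-6.3],[0,0,0.9],0.3],[[0,0,-6.3],[0,0,0.9],0.3],[[0,0,-6.3],[0,0,0.9],0.3],[[0,0,-6.3],[0,0,0.9],0.3],[[0,0,-6.3],[0,0,0.9],0.3],[[0,0,-6.3],[0,0,0.9],0.3],[[0,0,-6.3],[0,0,0.9],0.3],[[0,0,-6.3],[0,0,0.9],0.3],[[0,0,0],[0,0,0],0.3]]'

```text
time: 9.48
ee_pos: [0.4957, -0.2374, 0.1689]
tool_rot: [[-0.034, 0.999, -0.003], [0.999, 0.034, 0.002], [0.002, -0.003, -1.0]]
force: [-0.3, 1.1, -1.0]
grip_width: 0.0599
grasp_force: 0.0
```

```bash
python3 -c "
from h import *
to([.496,-.238,.009])"
```

```text
t 9.48 p [ 0.4957 -0.2374  0.1689] yaw 91.96 w 0.0599 F [-0.3  1.1 -1. ] gf 0.0 q [-0.56  0.46  1.61 -0.    1.08 -0.59]
R [[-0.034, 0.999, -0.003], [0.999, 0.034, 0.002], [0.002, -0.003, -1.0]]
tool shift cm [-0.09  0.07 15.99]
```

Call:
jog_arm --moves '[[[0,0,0],[0,0,1.9],0.3],[[0,0,0],[0,0,1.9],0.3],[[0,0,0],[0,0,1.9],0.3],[[0,0,0],[0,0,1.9],0.3],[[0,0,0],[0,0,1.9],0.3],[[0,0,0],[0,0,1.9],0.3],[[0,0,0],[0,0,1.9],0.3],[[0,0,0],[0,0,1.3],0.3],[[0,0,0],[0,0,1],0.3],[[0,0,0],[0,0,0.2],0.3],[[0,0,0],[0,0,0],0.3],[[0,0,0],[0,0,0],1],[[0,0,0],[0,0,0],1],[[0,0,0],[0,0,0],1],[[0,0,0],[0,0,0],1],[[0,0,0],[0,0,0],1],[[0,0,0],[0,0,0],1]]'

```text
time: 10.9
ee_pos: [0.4971, -0.2382, 0.014]
tool_rot: [[-0.028, 1.0, 0.001], [1.0, 0.028, -0.001], [-0.001, 0.001, -1.0]]
force: [-1.4, -0.0, 9.5]
grip_width: 0.0322
grasp_force: 59.9
```

Call:
jog_arm --moves '[[[0,0,0],[0,0,-0.5],1],[[0,0,0],[0,0,-1],1],[[0,0,0],[0,0,-1.5],1],[[0,0,0],[0,0,-2],1],[[0,0,0],[0,0,-2],1],[[0,0,0],[0,0,-2],1],[[0,0,0],[0,0,-2],1],[[0,0,0],[0,0,-2],1],[[0,0,0],[0,0,-1],1],[[0,0,0],[0,0,-0.5],1],[[0,0,0],[0,0,0],1]]'

```text
time: 11.82
ee_pos: [0.497, -0.2381, 0.1588]
tool_rot: [[-0.028, 1.0, 0.002], [1.0, 0.028, -0.001], [-0.001, 0.002, -1.0]]
force: [-0.0, -0.7, -1.2]
grip_width: 0.032
grasp_force: 60.0
```

```bash
python3 - <<'E'
from h import *
c=ctrl.capture("top"); 
F=pts(c,np.ones((420,560),bool))
S=F[(abs(F[:,2]-.051)<.008)&(F[:,0]>.6)&(F[:,0]<.72)&(F[:,1]>.1)&(F[:,1]<.38)]; print("fence",rect(S),np.median(S[:,2]))
c2=ctrl.capture("side"); r=ctrl.outline_of(c2,"blank")
for q in r[:1]:
    P=pts(c2,q["region"]); print(q["confidence"],len(P),np.round(np.median(P,0),3),rect(P))
(x,y,w,h,a)=rect(S); t=np.radians(a-90); ex=np.array([np.cos(t),np.sin(t)]); 
foot=np.array([x,y])/1000-.014*ex; print("foot",foot,"yaw",a-90)
tgt=foot-.055*ex; print(tgt); to([*tgt,.152])
E
```

```text
fence [648.8, 231.2, 212.7, 30.5, 81.6] 0.05098566440895408
0.64 618 [ 0.497 -0.253  0.175] [506.3, -96.2, 383.4, 38.8, 86.6]
foot [0.63495019 0.23324516] yaw -8.400000000000006
[0.58054021 0.24127973]
t 11.97 p [ 0.4962 -0.2376  0.1568] yaw 91.62 w 0.0319 F [-0.6  0.3 -1.4] gf 60.0 q [-0.56  0.48  1.62  0.    1.05 -0.58]
R [[-0.028, 1.0, -0.001], [1.0, 0.028, 0.001], [0.001, -0.001, -1.0]]
tool shift cm [47.63  9.79  0.51]
```

Call:
jog_arm --moves '[[[0,0,0],[1.2,0.25,0],1],[[0,0,0],[2.44,0.5,0],1],[[0,0,0],[2.44,0.5,0],1],[[0,0,0],[2.44,0.5,0],1],[[0,0,0],[2.44,0.5,0],1],[[0,0,0],[2.44,0.5,0],1],[[0,0,0],[2.44,0.5,0],1],[[0,0,0],[2.44,0.5,0],1],[[0,0,0],[2.44,0.5,0],1],[[0,0,0],[2.44,0.5,0],1],[[0,0,0],[2.44,0.5,0],1],[[0,0,0],[2.44,0.5,0],1],[[0,0,0],[2.44,0.5,0],1],[[0,0,0],[2.44,0.5,0],1],[[0,0,0],[2.44,0.5,0],1],[[0,0,0],[2.44,0.5,0],1],[[0,0,0],[2.44,0.5,0],1],[[0,0,0],[2.44,0.5,0],1],[[0,0,0],[2.44,0.5,0],1],[[0,0,0],[2.44,0.5,0],1]]'

```text
time: 13.63
ee_pos: [0.5798, 0.242, 0.1567]
tool_rot: [[-0.029, 1.0, -0.002], [1.0, 0.029, -0.0], [-0.0, -0.002, -1.0]]
force: [0.5, -0.5, -0.6]
grip_width: 0.0321
grasp_force: 60.0
```

Call:
jog_arm --moves '[[[0,0,2.5],[0,0,1],1],[[0,0,2.5],[0,0,2],1],[[0,0,2.5],[0,0,2],1],[[0,0,2.5],[0,0,2],1],[[0,0,0],[0,0,1],1],[[0,0,0],[0,0,0],1],[[0,0,0],[0,0,0],1]]'

```text
time: 14.22
ee_pos: [0.5802, 0.2404, 0.0774]
tool_rot: [[0.144, 0.99, -0.001], [0.99, -0.144, -0.0], [-0.001, -0.001, -1.0]]
force: [-0.6, -0.1, -1.1]
grip_width: 0.0324
grasp_force: 60.0
```

```bash
python3 -c "
from h import *
to([.580,.241,.026])"
```

```text
t 14.22 p [0.5802 0.2404 0.0774] yaw 81.72 w 0.0324 F [-0.6 -0.1 -1.1] gf 60.0 q [0.3  0.67 1.49 0.   0.98 0.44]
R [[0.144, 0.99, -0.001], [0.99, -0.144, -0.0], [-0.001, -0.001, -1.0]]
tool shift cm [ 0.06 -0.02  5.14]
```

Call:
jog_arm --moves '[[[0,0,0],[0,0,1.5],1],[[0,0,0],[0,0,1.5],1],[[0,0,0],[0,0,1],1],[[0,0,0],[0,0,0.5],1],[[0,0,0],[0,0,0.3],1],[[0,0,0],[0,0,0.2],1],[[0,0,0],[0,0,0],1],[[0,0,0],[0,0,0],1]]'

```text
time: 14.88
ee_pos: [0.581, 0.2403, 0.0283]
tool_rot: [[0.146, 0.989, 0.001], [0.989, -0.146, 0.0], [0.0, 0.001, -1.0]]
force: [0.2, 0.2, -0.6]
grip_width: 0.0322
grasp_force: 60.0
```

Call:
jog_arm --moves '[[[0,0,0],[0,0,0.1],1],[[0,0,0],[0,0,0.1],1],[[0,0,0],[0,0,0],1],[[0,0,0],[0,0,0],1]]'

```text
time: 15.22
ee_pos: [0.5809, 0.2403, 0.026]
tool_rot: [[0.146, 0.989, 0.001], [0.989, -0.146, 0.0], [0.0, 0.001, -1.0]]
force: [0.6, 0.3, 1.5]
grip_width: 0.0319
grasp_force: 60.4
```

Call:
jog_arm --moves '[[[0,0,0],[0,0,0.1],1],[[0,0,0],[0,0,0],1],[[0,0,0],[0,0,0],0.4],[[0,0,0],[0,0,0],0.35],[[0,0,0],[0,0,0],0.3],[[0,0,0],[0,0,0],0.3],[[0,0,0],[0,0,0],0.3],[[0,0,0],[0,0,-1],0.3],[[0,0,0],[0,0,-2],0.3],[[0,0,0],[0,0,-2],0.3],[[0,0,0],[0,0,-2],0.3],[[0,0,0],[0,0,-2],0.3],[[0,0,0],[0,0,-2],0.3],[[0,0,0],[0,0,0],0.3]]'

```text
time: 16.38
ee_pos: [0.5825, 0.2409, 0.1394]
tool_rot: [[0.146, 0.989, 0.006], [0.989, -0.146, 0.002], [0.003, 0.005, -1.0]]
force: [0.7, 0.4, 0.8]
grip_width: 0.0599
grasp_force: 0.0
```

```bash
python3 - <<'E'
from h import *
foot=np.array([.635,.2332]); t=np.radians(-8.4); ex=np.array([np.cos(t),np.sin(t)]); ey=np.array([-ex[1],ex[0]])
for n in ["side","top"]:
    c=ctrl.capture(n); save(c,n+"5.png")
    for r in ctrl.outline_of(c,"blank")[:1]:
        P=pts(c,r["region"]); P=P[(P[:,2]>.02)&(P[:,2]<.055)]; d=P[:,:2]-foot
        print(n,r["confidence"],np.round(r["position"]),len(P),rect(P),"zmax",np.percentile(P[:,2],97))
        q=np.c_[d@ex,d@ey]*1000; print("fence frame",np.round(q.min(0)),np.round(q.max(0)))
to(None)
E
```

```text
side 0.79 [260. 149.] 261 [578.9, 241.8, 107.1, 36.4, 81.9] zmax 0.04840035882603115
fence frame [-75. -53.] [-38.  54.]
top 0.92 [121. 203.] 596 [580.5, 244.6, 104.0, 35.2, 82.0] zmax 0.04586693082940489
fence frame [-73. -49.] [-38.  55.]
t 16.58 p [0.5802 0.2401 0.1344] yaw 81.63 w 0.0598 F [ 0.4 -0.8  0.3] gf 0.0 q [ 0.3   0.6   1.44 -0.    1.1   0.44]
R [[0.146, 0.989, -0.001], [0.989, -0.146, -0.0], [-0.0, -0.001, -1.0]]
```

View pics/side5.png

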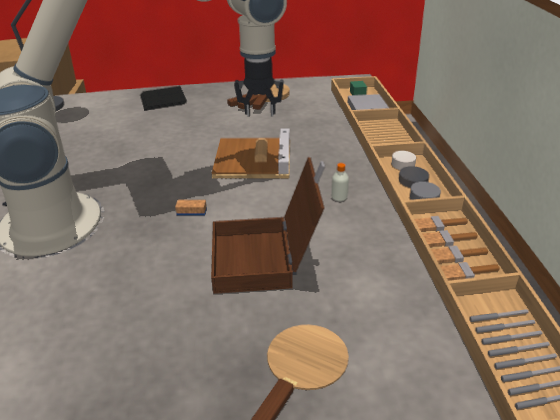

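The blank lies bevels up and parallel to the fence at (261,149), about 55 mm off it, and the lid is open. Next I close the fingers and tilt the tool 45° so it can push square on the near bevel.

Call:
jog_arm --moves '[[[-5,0,0],[0,-1,0],1],[[-5,0,0],[0,-1,0],1],[[-5,0,0],[0,-1,0],1],[[-5,0,0],[0,-1,0],1],[[-5,0,0],[0,-1,0],1],[[-5,0,0],[0,-1,0],1],[[-5,0,0],[0,0,0],1],[[-5,0,0],[0,0,0],1],[[-5,0,0],[0,0,0],1],[[0,0,0],[0,0,0],1],[[0,0,0],[0,0,0],1]]'

```text
time: 17.5
ee_pos: [0.5319, 0.2413, 0.1269]
tool_rot: [[0.163, 0.812, 0.561], [0.986, -0.119, -0.115], [-0.027, 0.572, -0.82]]
force: [-0.4, 0.4, -0.2]
grip_width: -0.0004
grasp_force: 0.0
```

```bash
cat >> h.py <<'E'
foot=np.array([.635,.2332,.018]); _t=np.radians(-8.4); ex=np.array([np.cos(_t),np.sin(_t),0]); ey=np.array([-ex[1],ex[0],0]); ez=np.array([0,0,1.])
def F(x,y,z): return foot+x*ex+y*ey+z*ez
def ff():
    s=ctrl.get_state(); p=np.array(s["ee_pos"])-foot; f=np.array(s["force"]); print("tcp in fence mm",np.round([p@ex*1e3,p@ey*1e3,p[2]*1e3],1),"F fence",np.round([f@ex,f@ey,f[2]],1))
E
python3 -c "
from h import *
s=.030/2**.5
to(F(-.0685-s,.002,.022+s)); ff()
print(np.round(F(-.0685-s,.002,.022+s),3))"
```

```text
t 17.5 p [0.5319 0.2413 0.1269] yaw 80.6 w -0.0004 F [-0.4  0.4 -0.2] gf 0.0 q [ 0.55  0.51  1.96 -1.14  0.44  1.7 ]
R [[0.163, 0.812, 0.561], [0.986, -0.119, -0.115], [-0.027, 0.572, -0.82]]
tool shift cm [ 1.11 -2.66  6.13]
tcp in fence mm [-103.1   -7.1  108.9] F fence [-0.5  0.3 -0.2]
[0.547 0.248 0.061]
```

The tilt stopped at about 35°, near joint 4's limit. I'll use a vertical tool with the closing line along the fence instead, so the shut fingertips' front edge bears on the bevel face.

```bash
python3 - <<'E'
from h import *
from scipy.spatial.transform import Rotation as Ro
R=np.array(ctrl.get_state()["tool_rot"])
Rt=np.c_[ey,ex,-ez]
print(np.degrees(Ro.from_matrix(R.T@Rt).as_rotvec()))
E
```

```text
[34.8686324   1.78652328 -0.5012488 ]
```

Call:
jog_arm --moves '[[[4.36,0.22,-0.06],[0,0,0],1],[[4.36,0.22,-0.06],[0,0,0],1],[[4.36,0.22,-0.06],[0,0,0],1],[[4.36,0.22,-0.06],[0,0,0],1],[[4.36,0.22,-0.06],[0,0,0],1],[[4.36,0.22,-0.06],[0,0,0],1],[[4.36,0.22,-0.06],[0,0,0],1],[[4.36,0.22,-0.06],[0,0,0],1],[[0,0,0],[0,0,0],1]]'

```text
time: 18.25
ee_pos: [0.5363, 0.2379, 0.1283]
tool_rot: [[0.157, 0.983, 0.093], [0.988, -0.156, -0.022], [-0.008, 0.095, -0.995]]
force: [0.6, 0.3, -0.2]
grip_width: 0.0
grasp_force: 0.0
```

Call:
jog_arm --moves '[[[0,0,-6],[0,0,0],1],[[0,0,-6],[0,0,0],1],[[0,0,-6],[0,0,0],1],[[0,0,-6],[0,0,0],1],[[0,0,-6],[0,0,0],1],[[0,0,-6],[0,0,0],1],[[0,0,-6],[0,0,0],1],[[0,0,-6],[0,0,0],1],[[0,0,-6],[0,0,0],1],[[0,0,-6],[0,0,0],1],[[0,0,-6],[0,0,0],1],[[0,0,-6],[0,0,0],1],[[0,0,-6],[0,0,0],1],[[0,0,-6],[0,0,0],1],[[0,0,-6],[0,0,0],1],[[0,0,0],[0,0,0],1],[[0,0,0],[0,0,0],1]]'

```text
time: 19.67
ee_pos: [0.5333, 0.2373, 0.1274]
tool_rot: [[-0.982, 0.161, 0.095], [0.159, 0.987, -0.028], [-0.099, -0.012, -0.995]]
force: [0.1, 0.1, -0.0]
grip_width: 0.0002
grasp_force: 0.0
```

```bash
python3 - <<'E'
from h import *
from scipy.spatial.transform import Rotation as Ro
R=np.array(ctrl.get_state()["tool_rot"])
print(np.degrees(Ro.from_matrix(R.T@np.c_[-ex,ey,-ez]).as_rotvec()))
to(F(-.100,.002,.010)); ff()
E
```

```text
[-0.75490643  5.66058904 -0.80671762]
t 19.67 p [0.5333 0.2373 0.1274] yaw 170.83 w 0.0002 F [ 0.1  0.1 -0. ] gf 0.0 q [ 0.35  0.53  1.63 -0.08  0.91 -1.02]
R [[-0.982, 0.161, 0.095], [0.159, 0.987, -0.028], [-0.099, -0.012, -0.995]]
tool shift cm [0.88 1.41 9.89]
tcp in fence mm [-101.2  -10.8  109.4] F fence [ 0.1  0.1 -0. ]
```

Call:
jog_arm --moves '[[[-0.7,0,-0.8],[0.15,0.24,0],1],[[0,0,0],[0.15,0.24,1.5],1],[[0,0,0],[0.15,0.24,1.8],1],[[0,0,0],[0.15,0.24,1.8],1],[[0,0,0],[0.15,0.24,1.8],1],[[0,0,0],[0.15,0.24,1.6],1],[[0,0,0],[0,0,1],1],[[0,0,0],[0,0,0.3],1],[[0,0,0],[0,0,0],1]]'

```text
time: 20.42
ee_pos: [0.536, 0.2504, 0.0285]
tool_rot: [[-0.985, 0.145, 0.096], [0.144, 0.989, -0.018], [-0.097, -0.004, -0.995]]
force: [0.0, 0.3, 0.9]
grip_width: 0.0002
grasp_force: 0.0
```

```bash
python3 - <<'E'
from h import *
to(F(-.050,.002,.010)); ff()
E
```

```text
t 20.42 p [0.536  0.2504 0.0285] yaw 171.71 w 0.0002 F [0.  0.3 0.9] gf 0.0 q [ 0.37  0.68  1.68 -0.08  0.69 -1.  ]
R [[-0.985, 0.145, 0.096], [0.144, 0.989, -0.018], [-0.097, -0.004, -0.995]]
tool shift cm [-5.02 -0.07  0.55]
tcp in fence mm [-100.4    2.6   10.5] F fence [-0.   0.3  0.9]
```

Call:
jog_arm --moves '[[[0,0,0],[-0.5,0,0.05],1],[[0,0,0],[-0.5,0,0.05],1],[[0,0,0],[-0.5,0,0.05],1],[[0,0,0],[-0.5,0,0.05],1],[[0,0,0],[-0.5,0,0.05],1],[[0,0,0],[-0.5,0,0.05],1],[[0,0,0],[-0.5,0,0.05],1],[[0,0,0],[-0.5,0,0.05],1],[[0,0,0],[-0.5,0,0.05],1],[[0,0,0],[0,0,0],1]]'

```text
time: 21.25
ee_pos: [0.5822, 0.2439, 0.029]
tool_rot: [[-0.985, 0.144, 0.098], [0.143, 0.99, -0.018], [-0.099, -0.004, -0.995]]
force: [-0.8, 0.0, 0.1]
grip_width: -0.0004
grasp_force: 0.0
```

```bash
cat >> h.py <<'E'
def blank(n="top"):
    c=ctrl.capture(n)
    for r in ctrl.outline_of(c,"blank")[:1]:
        P=pts(c,r["region"]); P=P[(P[:,2]>.022)&(P[:,2]<.06)]; d=P-foot; q=np.c_[d@ex,d@ey]*1000
        print(n,round(r["confidence"],2),len(P),rect(P),"fence frame",np.round(q.min(0)),np.round(q.max(0)),np.round(np.percentile(d[:,2]*1e3,[50,97])))
    return c
E
python3 - <<'E'
from h import *
to(None); ff(); blank()
E
```

```text
t 21.25 p [0.5822 0.2439 0.029 ] yaw 171.74 w -0.0004 F [-0.8  0.   0.1] gf 0.0 q [ 0.33  0.72  1.58 -0.07  0.76 -1.05]
R [[-0.985, 0.144, 0.098], [0.143, 0.99, -0.018], [-0.099, -0.004, -0.995]]
tcp in fence mm [-53.8   2.9  11. ] F fence [-0.8 -0.1  0.1]
top 0.75 360 [608.4, 231.7, 86.7, 32.8, 80.1] fence frame [-43. -49.] [-9. 38.] [24. 28.]
```

Call:
jog_arm --moves '[[[0,0,0],[-0.3,0,0.03],1],[[0,0,0],[-0.3,0,0.03],1],[[0,0,0],[-0.2,0,0.02],1],[[0,0,0],[0,0,0],1],[[0,0,0],[0,0,0],1]]'

```text
time: 21.77
ee_pos: [0.5891, 0.2428, 0.0289]
tool_rot: [[-0.985, 0.144, 0.097], [0.143, 0.99, -0.018], [-0.098, -0.004, -0.995]]
force: [0.3, 0.4, 0.3]
grip_width: -0.0
grasp_force: 0.0
```

```bash
python3 - <<'E'
from h import *
ff(); blank("top")
E
```

```text
tcp in fence mm [-46.8   2.8  10.9] F fence [0.2 0.5 0.3]
top 0.83 387 [615.1, 229.3, 84.1, 34.8, 81.9] fence frame [-36. -49.] [-2. 35.] [24. 28.]
```

Call:
jog_arm --moves '[[[0,0,0],[-0.2,0,0.02],1],[[0,0,0],[-0.2,0,0.02],1],[[0,0,0],[0,0,0],1],[[0,0,0],[0,0,0],1]]'

```text
time: 22.2
ee_pos: [0.5916, 0.2423, 0.0287]
tool_rot: [[-0.985, 0.144, 0.094], [0.143, 0.99, -0.018], [-0.096, -0.004, -0.995]]
force: [-8.5, 4.0, 4.5]
grip_width: -0.0006
grasp_force: 4.4
```

Call:
jog_arm --moves '[[[0,0,0],[0.5,0,0],1],[[0,0,0],[0.4,0,-0.5],1],[[0,0,0],[0,0,-1],1],[[0,0,0],[0,0,-0.5],1],[[0,0,0],[0,0,0],1],[[0,0,0],[0,0,0],1]]'

```text
time: 22.7
ee_pos: [0.5827, 0.2441, 0.0488]
tool_rot: [[-0.985, 0.144, 0.098], [0.143, 0.99, -0.017], [-0.1, -0.003, -0.995]]
force: [0.4, 0.1, -0.4]
grip_width: -0.0002
grasp_force: 0.0
```

```bash
python3 - <<'E'
from h import *
ff(); c=blank("top"); blank("side"); to(F(-.0465,.002,.027))
E
```

```text
tcp in fence mm [-53.3   3.1  30.8] F fence [ 0.3  0.2 -0.4]
top 0.61 516 [618.0, 235.5, 98.2, 35.7, 81.2] fence frame [-35. -49.] [ 1. 49.] [24. 28.]
side 0.66 243 [616.3, 234.7, 110.7, 33.9, 82.9] fence frame [-37. -56.] [-2. 54.] [25. 31.]
t 22.9 p [0.5821 0.2438 0.0477] yaw 171.75 w -0.0002 F [-0.   0.5  0.2] gf 0.0 q [ 0.33  0.69  1.57 -0.07  0.8  -1.05]
R [[-0.985, 0.144, 0.096], [0.143, 0.99, -0.018], [-0.098, -0.004, -0.995]]
tool shift cm [-0.71 -0.08  0.34]
```

Call:
jog_arm --moves '[[[0,0,0],[-0.35,-0.15,0.15],1],[[0,0,0],[-0.35,-0.1,0.2],1],[[0,0,0],[-0.2,0,0.24],1],[[0,0,0],[-0.18,0,0.22],1],[[0,0,0],[0,0,0],1],[[0,0,0],[0,0,0],1]]'

```text
time: 23.4
ee_pos: [0.5932, 0.2396, 0.0407]
tool_rot: [[-0.985, 0.144, 0.096], [0.143, 0.99, -0.018], [-0.098, -0.004, -0.995]]
force: [-0.4, -1.1, 0.0]
grip_width: -0.0002
grasp_force: 0.0
```

```bash
python3 -c "
from h import *
ff()"
```

```text
tcp in fence mm [-42.3   0.3  22.7] F fence [-0.2 -1.1  0. ]
```

Call:
jog_arm --moves '[[[0,0,0],[-0.1,0,0.11],1],[[0,0,0],[-0.1,0,0.11],1],[[0,0,0],[0,0,0],1],[[0,0,0],[0,0,0],1]]'

```text
time: 23.73
ee_pos: [0.5954, 0.2395, 0.039]
tool_rot: [[-0.985, 0.144, 0.097], [0.143, 0.99, -0.018], [-0.098, -0.004, -0.995]]
force: [-0.5, -0.7, 0.5]
grip_width: -0.0001
grasp_force: 0.0
```

```bash
python3 -c "
from h import *
ff()"
```

```text
tcp in fence mm [-40.1   0.4  21. ] F fence [-0.4 -0.8  0.5]
```

Call:
jog_arm --moves '[[[0,0,0],[-0.1,0,0.11],1],[[0,0,0],[-0.1,0,0.11],1],[[0,0,0],[0,0,0],1],[[0,0,0],[0,0,0],1]]'

```text
time: 24.07
ee_pos: [0.5967, 0.2393, 0.0377]
tool_rot: [[-0.985, 0.144, 0.096], [0.143, 0.99, -0.018], [-0.097, -0.004, -0.995]]
force: [-11.0, 0.0, 18.7]
grip_width: -0.0
grasp_force: 10.8
```

```bash
python3 -c "
from h import *
ff()"
```

```text
tcp in fence mm [-38.8   0.5  19.7] F fence [-10.9  -1.6  18.7]
```

Call:
jog_arm --moves '[[[0,0,0],[-0.07,0,-0.03],1],[[0,0,0],[0,0,0],1],[[0,0,0],[0,0,0],1],[[0,0,0],[0,0,0],1],[[0,0,0],[0,0,0],1]]'

```text
time: 24.48
ee_pos: [0.5967, 0.2393, 0.0378]
tool_rot: [[-0.985, 0.144, 0.095], [0.143, 0.99, -0.018], [-0.096, -0.004, -0.995]]
force: [-13.7, 4.0, 17.2]
grip_width: -0.0
grasp_force: 10.8
```

```bash
python3 - <<'E'
from h import *
ff(); c=blank("top"); c=blank("side"); ff(); r=ctrl.outline_of(c,"lid")[0]; print(np.round(np.median(pts(c,r["region"]),0),3))
big=cv2.resize(c["img"][90:200,190:330],None,fx=5,fy=5); cv2.imwrite("pics/crop6.png",big[:,:,::-1])
E
```

```text
tcp in fence mm [-38.8   0.4  19.8] F fence [-14.1   1.9  17.2]
top 0.76 305 [616.9, 226.1, 79.9, 34.6, 79.8] fence frame [-35. -49.] [ 1. 30.] [24. 28.]
side 0.71 179 [597.5, -228.5, 196.7, 14.1, 89.8] fence frame [  17. -560.] [  51. -364.] [36. 42.]
tcp in fence mm [-38.8   0.4  19.7] F fence [-13.9   0.7  17.8]
[ 0.627 -0.242  0.139]
```

View pics/crop6.png

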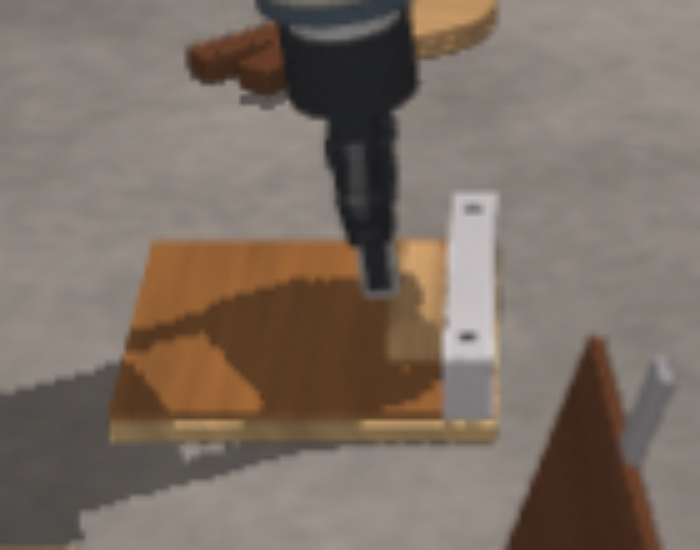

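The blank sits flush against the fence with the fingertips on its near bevel, crop (380,280), and the lid is still open. I'll bias the push slightly more into the fence and then hand in.

Call:
jog_arm --moves '[[[0,0,0],[-0.08,0,-0.03],1],[[0,0,0],[0,0,0],1],[[0,0,0],[0,0,0],1],[[0,0,0],[0,0,0],1],[[0,0,0],[0,0,0],1]]'

```text
time: 25.15
ee_pos: [0.5968, 0.2392, 0.0378]
tool_rot: [[-0.985, 0.144, 0.093], [0.143, 0.99, -0.018], [-0.095, -0.005, -0.995]]
force: [-16.2, 5.0, 15.5]
grip_width: 0.0002
grasp_force: 11.3
```

```bash
python3 - <<'E'
from h import *
ff(); blank("top"); s=ctrl.get_state(); f=np.array(s["force"]); fx=-f@ex; print(fx,f[2])
if fx>12 and 8<f[2]<30: print(ctrl.finish_job())
E
```

```text
tcp in fence mm [-38.7   0.4  19.8] F fence [-16.8   2.5  15.5]
top 0.52 283 [616.7, 224.9, 75.9, 33.9, 80.2] fence frame [-34. -49.] [ 0. 27.] [24. 28.]
17.3245734686086 14.656696043330953
the job is handed in; nothing more can be done
None
```

I handed the job in at about 25 s with the lid open on its stop, the blank flush against the middle of the fence, and a held push of about 17 N into the fence and 15 N down; no verdict came back, and I did not re-measure the sanding block, glue bottle or paddle at the end.

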